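Pass the tea glass through between the planters

TASK

Push the round wooden coaster, with the little glass standing on it, across the ledge and through the narrow gap between the two low concrete planters, until the whole coaster is just clear of the gap on the teapot's side. Do not touch the glass itself and do not lift or tip anything: slide the coaster flat along the ledge, so that the glass stays standing on it, and leave everything else where it is.

Things in the scene. Friction and masses are not known exactly. Their poses are not given: they have to be found in the camera images.
- coaster: round flat wooden coaster, 110 mm across, 14 mm thick, about 0.11 kg, lying loose and flat on the ledge; origin at the centre of its underside, z up. Its yaw does not matter. It slides with ordinary dry friction
- glass: small clear glass cup standing loose on the coaster near its middle: 45 mm tall, 52 mm across the rim, 40 mm across the foot, about 0.09 kg; origin at the centre of its underside (14 mm above the ledge). Its rim is 59 mm above the ledge
- gap (a point): the middle of the gap between the two planters, at ledge height. The gap is 118 mm wide along this frame's x axis (coaster 110 mm) and 90 mm long along its y axis, with parallel upright sides whose corners are rounded by 14 mm. The coaster starts on the +y side; the teapot stands on the -y side, so the coaster travels along -y
- planter_near: the planter nearer to the robot, fixed: low grey cast-concrete trough, 110 mm (its x) by 90 mm (its y) and 42 mm tall, small soft succulents in it up to about 63 mm above the ledge; origin at the centre of its underside. The gap is on its +x side
- planter_far: the same kind of planter on the far side of the gap, fixed, parallel to the near one, its centre 228 mm farther along the same x axis; origin at the centre of its underside. The gap is on its -x side
- teapot: bystander: white ceramic teapot with hinged steel lid, body 128 mm across, about 130 mm tall; origin at the centre of its underside, spout reaching 115 mm along its +y, handle 111 mm along its -y
- glass_spare: bystander: a second glass cup of the same shape, standing directly on the ledge, not on a coaster; origin at the centre of its underside
- spoon: bystander: stainless steel spoon, about 148 mm long and 33 mm wide, lying along its x axis with the bowl at +x; origin near the middle at ledge height
- bowl_large: bystander: the lowest and largest of three nesting orange melamine bowls, 150 mm across, 55 mm tall; origin at the centre of its underside
- bowl_medium: bystander: the middle nesting bowl, 132 mm across, inside the large one; origin at the centre of its underside
- bowl_small: bystander: the innermost nesting bowl, 114 mm across; origin at the centre of its underside. The stack's top is about 58 mm above the ledge
- tea_tin: bystander: steel tea tin with paper label, 68 mm across, 62 mm tall; origin at the centre of its underside
Things that resemble listed ones, but are neither listed nor needed, are in the scene too. Several things look just like the coaster: the one meant starts farthest from the robot's base. Leave any purple look-alike of the planter_near alone.

How it is judged:
By the outcome, as a careful person would: the job done as asked, in the order asked, and still so for the second after the job is handed in, with the robot touching nothing.
It also fails if it takes over 54 s, if anything falls off the work surface, if the arm or the gripper's body presses on something with over 40 N, if the wrist force passes 120 N, or if a joint passes its speed limit or range.

ROBOT

A 6-joint arm with a two-finger parallel gripper is mounted at the origin on the work surface. World frame = base frame: x ahead of the robot, y to its left, z up, the work surface at z = 0. Lengths are in mm, angles in degrees, forces in N, time in s.
With the tool pointing down it reaches from about 275 to 875 mm from the base axis. Payload 12.5 kg.
Tool frame: the origin (TCP) lies where the fingers leave the gripper's body, on its centre line; the fingertips stand 73 mm ahead of it and the grasp point (between the pads) lies 54 mm ahead of it (env.tcp_to_tips is the distance from the TCP to the fingertips, in mm); z points along the fingers, y is the line along which they close (so a half turn about z gives the same grasp; the last joint's range is limited). The gripper opens to 85 mm and grips with 20 to 120 N. Pads are 22 mm wide; open, the fingers measure 114 mm over their backs; the gripper's body (76 mm by 85 mm) begins 54 mm behind the grasp point. The pads swing forward as they close: fully open they stand 13 mm farther back than shut.
Start: joints at [66.944, 20.094, 94.641, -0, 65.266, -4.847], TCP at [171.831, 522.455, 303.89] pointing down, gripper open.
Joint ranges: [-157.81, 157.81], [-45, 120.19], [0.68, 151.7], [-89.99, 269.99], [4.06, 180], [-164.3, 164.3]. Speed limits (degrees/s): [127.2, 127.2, 159.86, 180, 180, 180].

INTERFACE

Orientations are given as [roll, pitch, yaw] about the fixed x, y, z axes, in that order (R = Rz(yaw) Ry(pitch) Rx(roll)).
In Python, from rig import env, jaws, sense, vision gives the robot as it stands. Calls block until the motion is done:
- env.move_ptp(position, orientation): joint-space move of the TCP to a pose.
- env.movel(position, max_speed=150, frame=None): straight line of the TCP; frame=None keeps the orientation; max_speed is the mean speed in mm/s.
- env.move_j(angles): joint-space move.
- jaws.grip(opening, f_grip=None): finger opening in mm; f_grip is the grip in N (None keeps the last); returns when the fingers have stopped.
- env.hold(seconds).
- env.inverse_kinematics(position, orientation): joint angles nearest the present ones, or None.
- sense(): the state.
- vision.capture(name): name is "scene" or "top" or "wrist"; returns a dict with "img" (384x512x3 uint8, blue, green, red), "range_z" (384x512 float32, mm along the optical axis (not along the pixel's ray), 0 where there is no reading), "fx", "fy", "cx", "cy" (pixels), "extrinsics" (4x4, takes a point from camera to world coordinates); the wrist camera has in their place "T_tool_cam" (4x4, takes a point from camera to tool coordinates, whose origin is the TCP and whose axes are the flange's). Camera axes: x right, y down, z forward; pixel columns grow to the right and rows downward; lengths in mm; the calibration is good to about 2 mm. The wrist camera is an equidistant fisheye: a pixel r from the principal point sees the ray r / f radians off the axis. A picture is of the moment at which its call begins: read the wrist's pose just before it.
A pose or a line that the arm cannot do raises env.IKError and nothing moves.
- env.sign_off(): hands the job in; it is judged then, once.
The state is a dict: "t": time; "qpos": joint angles; "joint_vel": joint speeds; "effort": joint torques, N m; "position": TCP position; "ee_rot": TCP orientation; "ft_force": force on the tool from outside, world axes, zero at the start; "torque": the same for the moment, N m; "gripper_width": finger opening in mm; "gripper_force": force on a finger pad.
Only numpy, scipy, OpenCV 4.12 (cv2) and the standard library are available. Lean on these libraries where they do the work, as an engineer would, in place of code of your own. Each camera call takes 0.05 s, during which the arm holds its last target. There are 200 camera calls.

## Working session

There is one attempt and no reset: what is moved stays moved. The work goes in short steps, each a Python script; the robot and the scene stay as the last script left them, time stands still between calls to the robot, and variables do not carry over. Pictures are saved under pics/ and viewed, at most 10 in all, crops included, and the job is handed in when it is done.

```bash
ls; mkdir -p pics; cat > h.py <<'E'
from rig import env, jaws, sense, vision
import numpy as np, cv2, pickle
def cap(n):
    c=vision.capture(n); pickle.dump(c,open(n+'.pkl','wb')); return c
def cloud(c):
    z=c['range_z']; v,u=np.mgrid[:z.shape[0],:z.shape[1]]
    p=np.stack([(u-c['cx'])/c['fx']*z,(v-c['cy'])/c['fy']*z,z,np.ones_like(z)],-1)
    w=(p@np.array(c['extrinsics']).T)[...,:3]; w[z==0]=np.nan
    return w
E
python3 - <<'E'
from h import *
for n in('top','scene'):
    c=cap(n); cv2.imwrite(f'pics/{n}0.png',cv2.resize(c['img'],(800,600),interpolation=cv2.INTER_CUBIC))
    print(n,np.array(c['extrinsics']).round(2).tolist(),c['fx'])
s=sense();print(s['t'],s['position'],s['ee_rot'])
E
```

```text
pics
top [[0.02, -1.0, 0.06, 454.91], [-1.0, -0.02, 0.0, -40.98], [-0.0, -0.06, -1.0, 1011.25], [0.0, 0.0, 0.0, 1.0]] 353.80027686775213
scene [[0.11, 0.82, -0.56, 1158.88], [0.99, -0.09, 0.08, -115.87], [0.02, -0.57, -0.82, 1030.01], [0.0, 0.0, 0.0, 1.0]] 371.49000867610874
0.1 [171.76382534 522.28309232 303.4250666 ] [-1.79943029e+02 -3.00580734e-03  1.61792422e+02]
```

View pics/top0.png

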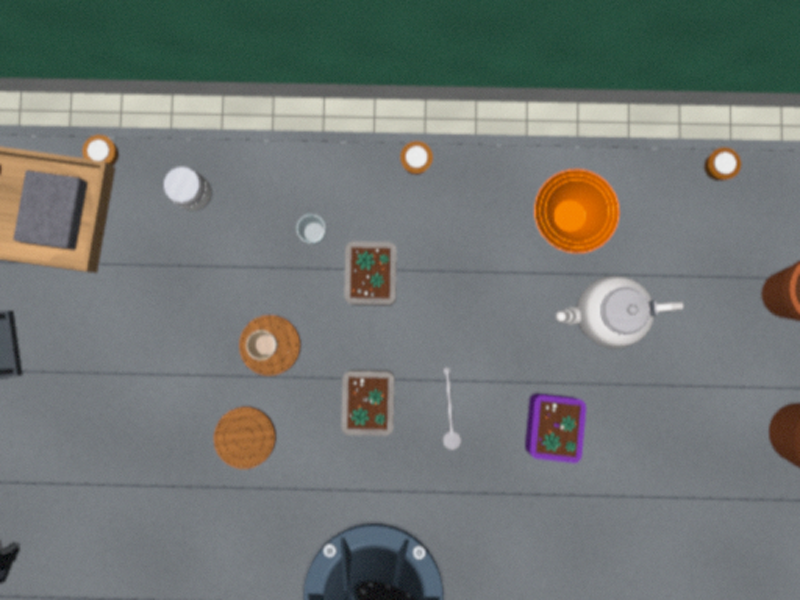

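View pics/scene0.png

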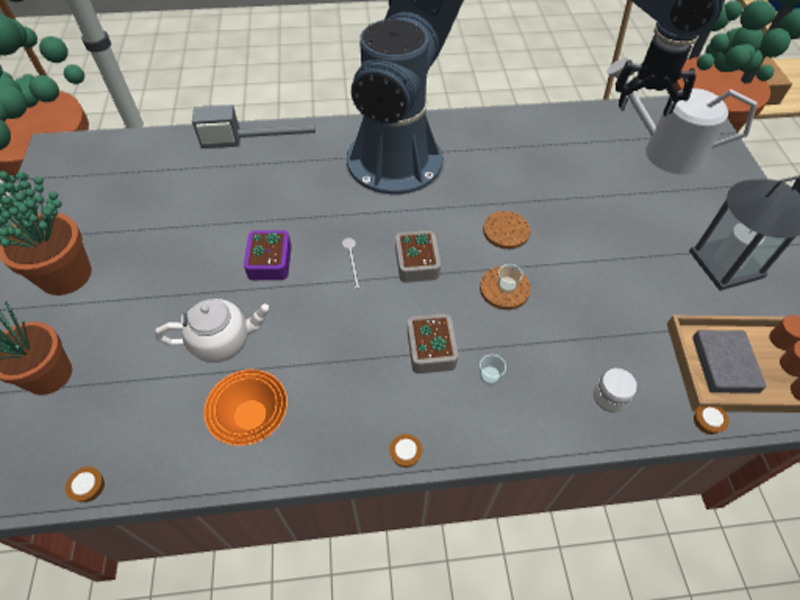

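The top view shows the target coaster with its glass at about (270,345), the grey planters at (371,273) and (368,403), the teapot at (617,312) and the spoon at (450,410). The empty coaster at (245,437) is nearer the base. The scene view agrees with this.

```bash
cat > meas.py <<'E'
from h import *
def meas(n='top',s=True):
    c=pickle.load(open(n+'.pkl','rb')); w=cloud(c); x,y,z=w[...,0],w[...,1],w[...,2]
    hsv=cv2.cvtColor(c['img'],cv2.COLOR_BGR2HSV); ext=np.array(c['extrinsics'])
    def plane(mask,h): # intersect pixel rays with plane z=h
        v,u=np.nonzero(mask); d=np.stack([(u-c['cx'])/c['fx'],(v-c['cy'])/c['fy'],np.ones(len(u))],1)@ext[:3,:3].T
        o=ext[:3,3]; return (o+d*((h-o[2])/d[:,2])[:,None])[:,:2]
    return c,w,hsv,plane
if __name__=='__main__':
    for n in('top','scene'):
        c,w,hsv,plane=meas(n); x,y,z=w[...,0],w[...,1],w[...,2]
        print(n,'ledge z',np.nanmedian(z[(abs(x-420)<150)&(abs(y)<250)]))
        m=(hsv[...,1]>110)&(hsv[...,0]<20)&(hsv[...,2]>90)
        for h,mm,nm in((14,m,'wood'),(42,(z>33)&(z<75),'high')):
            k,l,st,ce=cv2.connectedComponentsWithStats(mm.astype('uint8'))
            for i in range(1,k):
                if st[i,4]<250: continue
                p=plane(l==i,h).astype('float32')
                if abs(p.mean(0)-[420,50]).max()>330: continue
                r=cv2.minAreaRect(p); e=cv2.minEnclosingCircle(p)
                print(nm,st[i].tolist(),'z',np.nanmedian(z[l==i]).round(1),'rect',np.round(r[0],1),np.round(r[1],1),round(r[2],1),'circ',np.round(e[0],1),round(e[1],1))
E
python3 meas.py; python3 -c "
from rig import env;print(env.tcp_to_tips)"
```

```text
top ledge z 0.2609403611843959
wood [225, 159, 24, 31, 398] z 42.8 rect [573.4  17.2] [85.5 65.3] 1.2 circ [573.4  15.8] 53.0
wood [153, 202, 39, 38, 835] z 13.5 rect [438.4 195.6] [106.1 104.7] 46.5 circ [438.5 195.2] 54.1
wood [223, 242, 25, 32, 433] z 42.7 rect [338.7  16. ] [86.  67.1] 1.1 circ [338.7  16. ] 52.9
wood [137, 261, 39, 39, 1196] z 13.4 rect [272.2 234.7] [104.7 106.2] 1.2 circ [273.3 234.6] 54.3
high [105, 107, 27, 26, 546] z 61.0 rect [715.9 348.4] [70.5 72.9] 1.1 circ [717.3 347.1] 39.6
high [220, 155, 34, 40, 1273] z 42.8 rect [568.8  15.3] [108.   90.6] 1.1 circ [568.4  14.8] 64.9
high [219, 238, 33, 41, 1326] z 42.5 rect [340.7  14.5] [107.8  87.2] 1.2 circ [340.9  13.6] 64.8
scene ledge z 0.7153330402659321
wood [310, 135, 29, 23, 527] z 13.9 rect [273.3 236.4] [103.  109.2] 79.1 circ [273.3 237.4] 55.7
wood [307, 171, 32, 26, 457] z 13.6 rect [443.4 194.4] [106.7  99.1] 61.7 circ [440.4 198. ] 56.4
wood [265, 204, 25, 25, 319] z 42.9 rect [551.9  21. ] [69.1 88.5] 90.0 circ [552.2  21.8] 53.0
high [253, 147, 29, 28, 674] z 43.0 rect [344.1  15.5] [118.2  90.4] 0.5 circ [343.6  16.3] 67.8
high [261, 201, 32, 33, 900] z 42.7 rect [571.2  16.6] [ 90.6 115.8] 90.0 circ [570.5  16.4] 66.0
high [382, 236, 26, 24, 472] z 60.1 rect [712.5 350.3] [67.1 82.1] 51.0 circ [713.8 352. ] 41.5
72.6
```

```bash
python3 - <<'E'
from h import *
print(env.tcp_to_tips)
cands=[env.inverse_kinematics([450,120,260],[180,0,a]) for a in(90,-90)]
print([None if q is None else np.round(q,1).tolist() for q in cands])
a=min((90,-90),key=lambda a:abs(cands[(90,-90).index(a)][5]))
env.move_ptp([450,120,260],[180,0,a]); jaws.grip(45); env.hold(.3)
s=sense(); c=cap('wrist'); c['pose']=(s['position'],s['ee_rot']); pickle.dump(c,open('wrist1.pkl','wb'))
cv2.imwrite('pics/wrist1.png',cv2.resize(c['img'],(800,600),interpolation=cv2.INTER_CUBIC))
print(a,s['t'],s['position'],s['ee_rot'],s['gripper_width'],env.tcp_to_tips,s['ft_force'])
print(np.round(c['T_tool_cam'],3).tolist(),c['fx'],c['cx'],c['cy'])
E
```

```text
72.6
[[9.2, 14.6, 109.3, -0.0, 56.1, 9.2], None]Traceback (most recent call last):
  File "<stdin>", line 5, in <module>
  File "<stdin>", line 5, in <lambda>
TypeError: 'NoneType' object is not subscriptable
```

```bash
python3 - <<'E'
from h import *
env.move_ptp([450,120,260],[180,0,90]); jaws.grip(45); env.hold(.3)
s=sense(); c=cap('wrist'); c['pose']=(s['position'],s['ee_rot']); pickle.dump(c,open('wrist1.pkl','wb'))
cv2.imwrite('pics/wrist1.png',cv2.resize(c['img'],(800,600),interpolation=cv2.INTER_CUBIC))
print(s['t'],s['position'],s['ee_rot'],s['gripper_width'],env.tcp_to_tips,s['ft_force'])
print(np.round(c['T_tool_cam'],3).tolist(),c['fx'],c['cx'],c['cy'])
E
```

```text
2.6583 [449.98260852 120.00509705 259.99508447] [-1.79998115e+02 -3.30052847e-04  8.99996900e+01] 44.98334867285914 72.6 [0.31608247 0.50885115 0.01595802]
[[0.001, -0.966, -0.26, 64.173], [1.0, 0.002, -0.001, -0.306], [0.001, -0.26, 0.966, -70.035], [0.0, 0.0, 0.0, 1.0]] 297.3186396354542 257.56542940324374 191.03796632374772
```

View pics/wrist1.png

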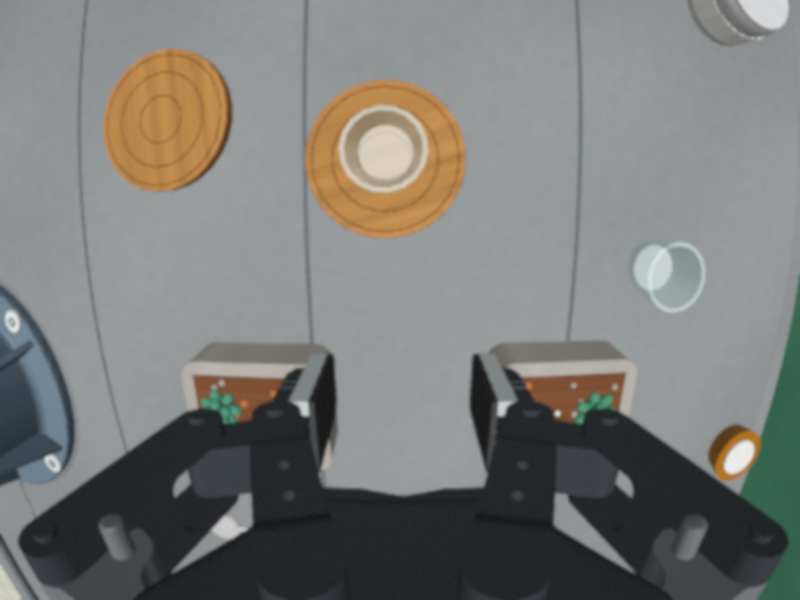

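Wrist view: the coaster is at about (386,158) and the glass's foot at (385,153). The inner edges of the planters' front faces are at (330,345) and (490,345). The knuckle links spread wide, so I'll check how far they reach before entering the gap.

```bash
cat > wr.py <<'E'
from h import *
from scipy.spatial.transform import Rotation as Ro
def rays(c):
    v,u=np.mgrid[:384,:512]; a=(u-c['cx'])/c['fx']; b=(v-c['cy'])/c['fy']; t=np.hypot(a,b)+1e-9
    d=np.stack([a/t*np.tan(t),b/t*np.tan(t),np.ones_like(t)],-1)
    T=np.array(c['T_tool_cam']); W=np.eye(4); W[:3,:3]=Ro.from_euler('xyz',c['pose'][1],degrees=True).as_matrix(); W[:3,3]=c['pose'][0]
    return d,T,W
def clouds(c):
    d,T,W=rays(c); p=d*c['range_z'][...,None]; p[c['range_z']==0]=np.nan
    t=p@T[:3,:3].T+T[:3,3]; return t,t@W[:3,:3].T+W[:3,3]
def plane(c,mask,h):
    d,T,W=rays(c); M=W@T; D=d[mask]@M[:3,:3].T; o=M[:3,3]
    return (o+D*((h-o[2])/D[:,2])[:,None])[:,:2].astype('float32')
def coaster(c,h=14):
    hsv=cv2.cvtColor(c['img'],cv2.COLOR_BGR2HSV); t,w=clouds(c)
    m=(hsv[...,1]>90)&(hsv[...,0]<22)&(hsv[...,2]>80)&(w[...,2]>11)&(w[...,2]<18)
    k,l,st,_=cv2.connectedComponentsWithStats(m.astype('uint8')); out=[]
    for i in range(1,k):
        if st[i,4]>500:
            e=cv2.minEnclosingCircle(plane(c,l==i,h)); out.append((np.round(e[0],1),round(e[1],1),st[i,4],))
    return out
E
python3 - <<'E'
from wr import *
c=pickle.load(open('wrist1.pkl','rb')); t,w=clouds(c); print('coasters',coaster(c))
z=w[...,2]
print('ledge',np.nanmedian(z[(z<9)]))
# gripper profile in tool frame
g=np.isfinite(t[...,0])&(t[...,2]<90)&(np.abs(t[...,1])<120)&(np.abs(t[...,0])<60)
for a in range(0,85,7):
    m=g&(t[...,2]>=a)&(t[...,2]<a+7)
    if m.sum()>3: print(a,m.sum(),'y',np.nanmin(t[m][:,1]).round(),np.nanmax(t[m][:,1]).round(),'x max',np.nanmax(t[m][:,0]).round())
# planter front top edge/inner faces
p=(z>38)&(z<46)&(w[...,1]>-40)&(w[...,1]<75)
for lo,hi in((280,400),(505,640)):
    q=w[p&(w[...,0]>lo)&(w[...,0]<hi)]; print('planter x',np.percentile(q[:,0],[.5,99.5]).round(1),'y',np.percentile(q[:,1],99.5).round(1))
f=(z>8)&(z<34)&(w[...,1]>40)&(w[...,1]<75)
for lo,hi in((280,410),(500,640)):
    q=w[f&(w[...,0]>lo)&(w[...,0]<hi)]
    if len(q): 
        m=abs(q[:,0]-(340 if lo<400 else 569))<38; print('front',np.polyfit(q[m,0],q[m,1],1).round(4),np.median(q[m,1]).round(1),'x',np.percentile(q[:,0],[1,99]).round(1))
gl=(z>50)&(z<62)&(np.hypot(w[...,0]-440,w[...,1]-197)<45); q=w[gl]; print('glass rim',gl.sum(), cv2.minEnclosingCircle(q[:,:2].astype('float32')) if len(q) else 0)
E
```

```text
coasters [(array([271.9, 235.2]), 55.3, np.int32(5657)), (array([436.9, 196.9]), 54.3, np.int32(5484))]
ledge 0.05171500206503765
0 2491 y -61.0 60.0 x max 17.0
7 2546 y -59.0 58.0 x max 15.0
14 3611 y -58.0 56.0 x max 13.0
21 1097 y -54.0 54.0 x max 13.0
28 762 y -43.0 40.0 x max 12.0
35 546 y -36.0 35.0 x max 10.0
42 602 y -37.0 36.0 x max 10.0
49 527 y -36.0 36.0 x max 10.0
56 477 y -37.0 36.0 x max 10.0
63 234 y -34.0 33.0 x max 10.0
70 10 y -23.0 22.0 x max 6.0
planter x [286.3 395.7] y 60.6
planter x [524. 623.] y 61.7
front [3.80000e-03 5.84836e+01] 59.8 x [294.9 388.4]
front [6.30000e-03 5.75406e+01] 61.1 x [518.2 614.4]
glass rim 786 ((437.7105407714844, 200.6593017578125), 25.92241096496582)
```

```bash
python3 - <<'E'
from wr import *
C=np.array([437.3,196.5]); G=np.array([455.1,127.]); d=(G-C)/np.linalg.norm(G-C)
yaw=90+np.degrees(np.arctan2(d[0],-d[1])); print(d,yaw)
P=lambda c,gap,z:[*(c-d*(61+gap)),z]
env.move_ptp(P(C,16,170),[180,0,yaw]); env.movel(P(C,16,75),100)
s=sense();print(s['t'],s['position'],s['ft_force'])
env.movel(P(C,0,75),40); print(sense()['ft_force'])
env.movel(P(G,0,75),40); s=sense();print(s['t'],s['position'],s['ft_force'])
env.movel(P(G,14,75),60); env.hold(.2)
s=sense(); c=cap('wrist'); c['pose']=(s['position'],s['ee_rot']); pickle.dump(c,open('wrist2.pkl','wb'))
cv2.imwrite('pics/wrist2.png',cv2.resize(c['img'],(800,600),interpolation=cv2.INTER_CUBIC))
print(coaster(c))
c=cap('top'); cv2.imwrite('pics/top2.png',cv2.resize(c['img'][90:330,90:410],(800,600),interpolation=cv2.INTER_CUBIC))
print(sense()['t'])
E
```

```text
[ 0.24810706 -0.96873262] 104.36552593177316
4.55 [418.48519078 271.20782798  75.5243592 ] [ 0.40387096 -0.98564818  1.17081495]
[ 0.26306151  0.18099553 -0.33282033]
7.0417 [439.9357346  186.17645484  75.00611464] [-0.15095381  0.13656411  0.17317366]
[(array([274. , 236.6]), 54.5, np.int32(10724)), (array([444.4, 165.8]), 29.1, np.int32(2845))]
7.725
```

View pics/wrist2.png

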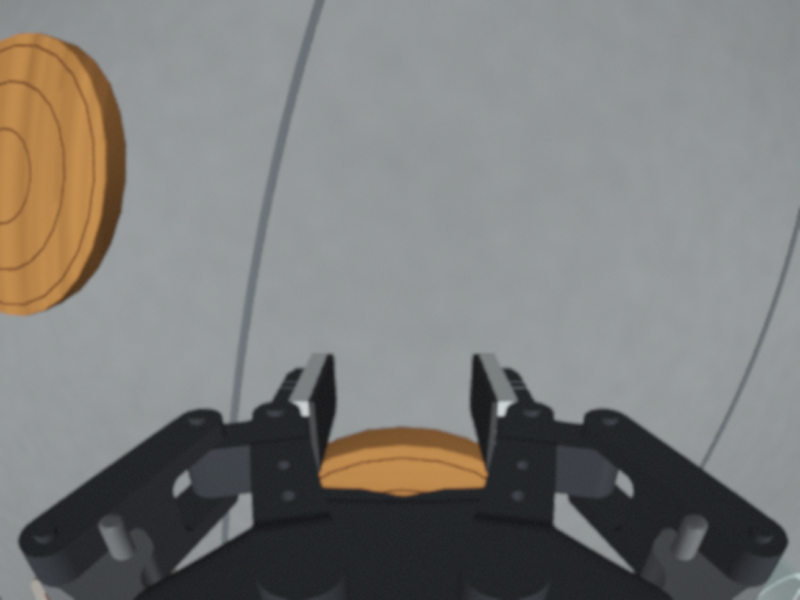

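The coaster has moved and is centred between the fingers; its rear edge shows at (400,430). I'll raise the arm for a clear look before the tight part.

```bash
python3 - <<'E'
from wr import *
p=sense()['position']; env.movel([p[0],p[1],260],200); env.move_ptp([450,80,260],[180,0,90]); env.hold(.3)
s=sense(); c=cap('wrist'); c['pose']=(s['position'],s['ee_rot']); pickle.dump(c,open('wrist3.pkl','wb'))
cv2.imwrite('pics/wrist3.png',cv2.resize(c['img'],(800,600),interpolation=cv2.INTER_CUBIC))
print(s['t'],coaster(c)); t,w=clouds(c); z=w[...,2]
gl=(z>50)&(z<62)&(np.hypot(w[...,0]-455,w[...,1]-130)<45); q=w[gl]; print('glass',len(q),cv2.minEnclosingCircle(q[:,:2].astype('float32')))
p=(z>38)&(z<46)
for y0 in (55,50,45,40,30,20):
    r=[]
    for lo,hi in((280,410),(500,640)):
        q=w[p&(w[...,0]>lo)&(w[...,0]<hi)&(abs(w[...,1]-y0)<3)]; r+=[np.percentile(q[:,0],[1,99]).round(1)] if len(q)>5 else []
    print(y0,r)
E
```

```text
9.65 [(array([271.5, 234.9]), 55.0, np.int32(5419)), (array([454.2, 125.5]), 54.3, np.int32(5422))]
glass 796 ((455.0207214355469, 129.51263427734375), 26.044286727905273)
55 [array([290.8, 393.3]), array([515.8, 619.2])]
50 [array([287.8, 395.2]), array([514. , 621.6])]
45 [array([286.9, 395.7]), array([513.6, 622. ])]
40 [array([287.4, 395.1]), array([513.8, 621.5])]
30 [array([286.4, 395.5]), array([513.8, 621.8])]
20 [array([286.2, 382.3]), array([517. , 622.2])]
```

View pics/wrist3.png

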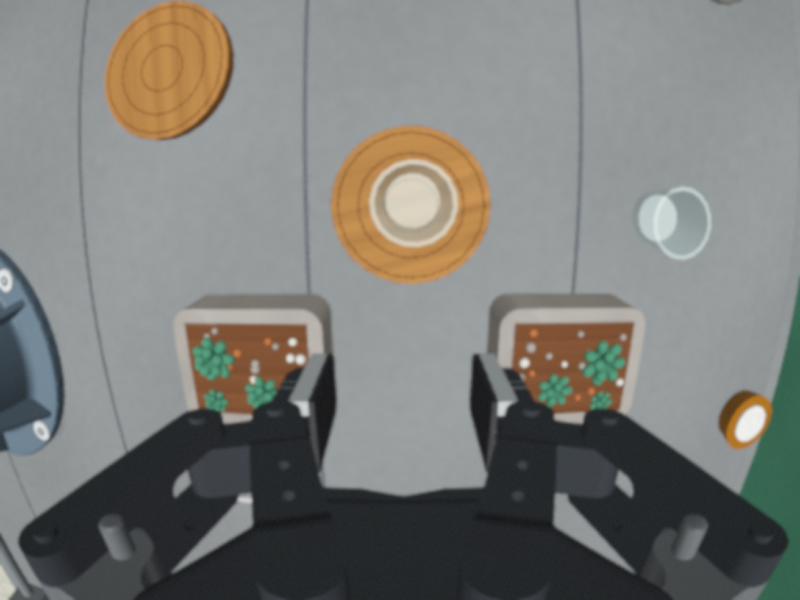

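The glass stands well on the coaster at (413,202), and the coaster is in line with the gap: x is 454.2 against a gap centre of 454.7. Now the straight push.

```bash
python3 - <<'E'
from wr import *
yaw=90.3
env.move_ptp([454.6,125.5+61+15,170],[180,0,yaw]); env.movel([454.6,125.5+76,75],100)
env.movel([454.6,125.5+61,75],40)
n=8
for y,x in zip(np.linspace(125.5,-90,n+1)[1:],np.linspace(454.6,455.3,n+1)[1:]):
    env.movel([x,y+61,75],40); s=sense(); print(s['t'],s['position'].round(1),s['ft_force'].round(1))
    if np.linalg.norm(s['ft_force'])>12: print('stop');break
env.movel([x,y+61+15,75],50); p=sense()['position']; env.movel([p[0],p[1],260],150)
env.move_ptp([450,-130,260],[180,0,90]); env.hold(.3)
s=sense(); c=cap('wrist'); c['pose']=(s['position'],s['ee_rot']); pickle.dump(c,open('wrist4.pkl','wb'))
cv2.imwrite('pics/wrist4.png',cv2.resize(c['img'],(800,600),interpolation=cv2.INTER_CUBIC))
print(s['t'],coaster(c)); t,w=clouds(c); z=w[...,2]
gl=(z>50)&(z<62)&(np.hypot(w[...,0]-455,w[...,1]+88)<45); q=w[gl]; print('glass',len(q),cv2.minEnclosingCircle(q[:,:2].astype('float32')))
E
```

```text
12.8083 [454.7 159.5  75. ] [-0.4  0.1 -0.2]
13.6333 [454.8 132.6  75. ] [0.9 0.  0.5]
14.4583 [454.9 105.7  75. ] [-0.1  0.4  0.9]
15.2833 [455.   78.7  75. ] [0.5 0.6 0.4]
16.1083 [455.   51.8  75. ] [-0.3  0.2 -0.6]
16.9333 [455.1  24.9  75. ] [ 0.7 -0.3  0.4]
17.7583 [455.2  -2.1  75. ] [-0.1  1.3  0.5]
18.5833 [455.3 -29.   75. ] [-0.2  1.  -0.8]
21.2583 [(array([454.9, -92.3]), 54.2, np.int32(5374))]
glass 765 ((455.8703308105469, -88.20376586914062), 26.106426239013672)
```

View pics/wrist4.png

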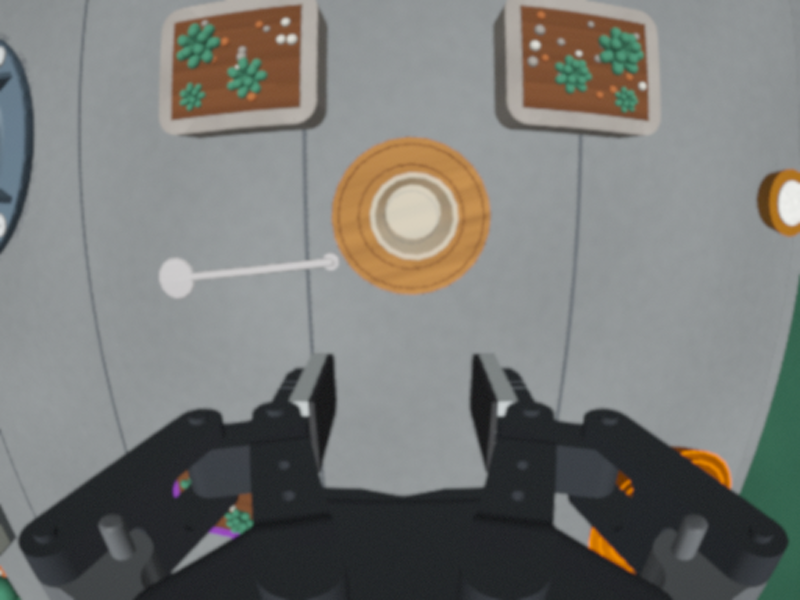

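The coaster, at (411,216), is just clear of the planters. The glass is standing on it at (413,213), and the spoon's end at (338,262) is untouched.

```bash
python3 -c "
from rig import env
print(env.sign_off())"
```

```text
the job is handed in; nothing more can be done
None
```

I pushed the coaster through the gap, and it now sits about 7 mm clear of it on the teapot's side with the glass still standing on it; the job was handed in at about 21 s of the 54 s allowed.

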